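# Stand a valve spindle on the check plate

### The arm

A 6-joint arm with a two-finger parallel gripper is mounted at the origin on the work surface. World frame = base frame: x ahead of the robot, y to its left, z up, the work surface at z = 0. Lengths are in mm, angles in rad, forces in N, time in s.
With the tool pointing down it reaches from about 275 to 825 mm from the base axis. Payload 5.2 kg.
Tool frame: the origin (TCP) lies between the finger pads; the fingertips stand robot.tip_extent ahead of it and the grasp point (between the pads) lies 6 mm ahead of it (robot.tip_extent is the distance from the TCP to the fingertips, in mm); z points along the fingers, y is the direction in which the jaws open and shut (so a half turn about z gives the same grasp; the last joint's range is limited). The gripper opens to 93 mm and grips with 3 to 60 N. Pads are 15 mm wide; open, the fingers measure 128 mm over their backs; the gripper's body (75 mm by 188 mm) begins 65 mm behind the grasp point.
Start: joints at [1.096, 0.259, 1.535, -0, 1.348, -0.203], TCP at [147.634, 529.82, 243.653] pointing down, gripper open.
Joint ranges: [-3.14, 3.14], [-0.91, 2.08], [0.19, 2.58], [-1.22, 4.36], [0.22, 2.71], [-3.12, 3.12]. Speed limits (rad/s): [2.57, 2.57, 3.14, 3.14, 3.14, 3.14].

### API

Orientations are given as a rotation vector (axis times angle).
In Python, from plant import robot gives the robot as it stands. The module is installed in compiled form; this text tells all that it offers.
- The arm moves only by the shell command python3 -m jog 'ROWS'. ROWS is JSON, a list of rows, each a list of 5 numbers: the shift along the world's x, y, z in m, then the turn about the world's z in rad, then the opening, from -1 (shut) to 1 (fully open). A call has 1 to 8 rows; each row is the pose to reach, as a shift and turn from the pose commanded when the call began; what a row does not reach only later rows make up. A row lasts 1/10 s, in which the tool goes at most 50 mm and 8.59 degrees, less where a joint would pass 70% of its speed; a pose out of reach is approached as far as the arm can. A call with a gripper value outside its range is refused whole. The fingers move at their own pace and stop on an object; the grip force is fixed at half the most. Time passes only in rows, so rows that repeat a pose let the fingers close. It gives the time, the measured TCP pose, the force and the opening at its end, in the units of the state.
- robot.observe(): the state, without advancing time (a new reading comes with each control period).
- robot.camera(name): name is "side" or "top" or "wrist"; returns a dict with "img" (480x640x3 uint8, red, green, blue), "mtx" (3x3 intrinsics, pixels), "k1" (the pictures are not rectified: a ray, as slopes to the right and down, at radius r is drawn at 1 + k1 r^2 times it, then the intrinsics apply), "R" (3x3) and "t" (3): a world point X has camera coordinates R X + t; the wrist camera has in their place "mount" (4x4, takes a point from camera to tool coordinates, whose origin is the TCP and whose axes are the flange's). Camera axes: x right, y down, z forward; pixel columns grow to the right and rows downward; lengths in mm; the calibration is good to about 2 mm. A picture is of the moment at which its call begins: read the wrist's pose just before it. There is no depth.
- robot.sign_off(): hands the job in, once; it reports no verdict.
Trained networks look in a picture, given as the dict that the camera call returned (one of the last four; its "shot" number tells which), for a name from the list of things; names that differ only in an ending like _2 or _b are one class to them, and where a whole thing is asked for, a point or a joint stands for the part that bears it (a point fixed in the world has none). Each returns a list of dicts, best first, with "confidence" (0 to 1); they miss things now and then, are a little off and sometimes report something else, mostly with a low value. They report only what shows in the picture. A call takes as long as a camera call. They do not tell look-alikes from the thing itself.
- robot.recognise(picture, name): "xyz" ([x, y, z] in mm, in world coordinates, good to about 4 mm: the middle of the surface that is visible of it).
- robot.outline_of(picture, name): "pixels" (480x640 bool, what is visible of it).
- robot.tip_of(picture, name): "xyz" ([x, y, z] in mm, in world coordinates, good to about 4 mm: a listed point, or the origin of a listed thing).
The state is a dict: "time_s": time; "qpos": joint angles; "joint_velocities": joint speeds; "joint_efforts": joint torques, N m; "position": TCP position; "tcp_rot": TCP orientation; "ft_force": force on the tool from outside, world axes, zero at the start; "torque": the same for the moment, N m; "width": opening from 0.0 (shut) to 1.0 (fully open).
Only numpy, scipy, OpenCV 4.12 (cv2) and the standard library are available. Lean on these libraries where they do the work, as an engineer would, in place of code of your own. Each camera call takes 0.05 s, during which the arm holds its last target. There are 200 camera calls.

### The job

Pick the valve spindle with the red collar out of the grey bin, lay it collar-end-up in the green slanted cradle and let go of it, then take it again there at a slant and stand it upright on its brass hexagonal foot inside the yellow ring of the square check plate. Set it down gently rather than dropping or ramming it, let go, and watch for two seconds that it stands by itself without wobble. Leave the other parts in the bin, and do not push the things lying about on the table.

Things in the scene. Friction and masses are not known exactly. Their poses are not given: they have to be found in the camera images.
- spindle: valve spindle to stand up, 130 mm long, 0.13 to 0.24 kg: heavy brass hexagonal foot (28 mm across flats, 18 long, flat underside), light stem (16 mm diameter, 98 long), round red collar (28 mm diameter, 14 long) at the other end; balances 40 mm above the foot's underside. Origin on its axis at mid-length; z from foot to collar. At the start it lies level in the bin, z within 20 degrees of world +x
- spindle_foot (a point): centre of the flat underside of the spindle's foot, 65 mm from its origin along -z
- spindle_head (a point): centre of the end face of the spindle's red collar, 65 mm from its origin along +z
- spindle_blue: a second spindle of the same shape and size with a blue collar, lying in the bin; to be left there. Origin and axes as for the red one
- nipple: copper pipe nipple with hexagonal ends, 120 mm long, 26 mm across flats, lying in the bin; to be left there. Origin at its middle, z along it
- nut0: small brass hexagonal plug, 24 mm across, 14 mm high, in the bin; to be left there. Origin at the centre of its underside
- nut1: as nut0
- bin: grey open bin fixed to the table, 290 (x) by 270 (y) by 60 mm high, walls and floor 5 mm. Origin under its centre at table height. The long parts lie in three rows about 80 mm apart, roughly along its x axis, their order unknown; the axis of a lying spindle is 19 mm above the table
- cradle: green slanted cradle, fixed, base 170 (x) by 90 (y) by 10 mm, with two V-blocks in line, open upwards, that carry the spindle's stem; mouths 24 mm wide, lips level with the carried axis. Origin under its centre at table height. The carried axis lies in its x-z plane and climbs at 35 degrees towards its +x (roughly world +y); the foot goes below the lower block, the collar above the upper one
- cradle_mid (a point): 80 mm above the cradle's origin, where the middle of the spindle belongs. Along the slope from here the V-blocks reach from -38 to -24 mm and from +31 to +45 mm; the 55 mm between is free for fingers. The spindle may slide down 6 mm until its collar meets the upper block. Lift it out square to the slope: straight up, its foot can catch on the lower block
- cradle_foot (a point): where the spindle's foot centre belongs in the cradle: 65 mm down the slope from cradle_mid
- cradle_head (a point): where the end of the red collar belongs in the cradle: 65 mm up the slope from cradle_mid
- plate: square aluminium check plate fixed to the table, 130 by 130 mm, 12 mm thick, with a flat painted yellow ring (inner diameter 78, outer 90 mm) about its centre. Origin under its centre at table height
- plate_top (a point): centre of the check plate's top face, 12 mm above the table
- jar: white jar with black lid, 60 mm in diameter, 65 mm high, bystander. Origin at the centre of its underside
- union: brass pipe union, 42 mm wide, 40 mm high, bystander. Origin at the centre of its underside
- wrench: wrench lying on the table near the back pipe, bystander. Origin about its middle, x along it
- mouse: white computer mouse, 105 by 60 by 32 mm, bystander. Origin at the centre of its underside
Mind the look-alikes: they are no part of the job. Of the things that look like the nipple, take the one that is farthest from the robot's base at the start. What is shaped like the spindle_blue but black is not meant.

How it is judged:
By the outcome, as a careful person would: the job done as asked, in the order asked, and still so for the second after the job is handed in, with the robot touching nothing.
It also fails if it takes over 67 s, if anything falls off the work surface, if the arm or the gripper's body presses on something with over 40 N, if the wrist force passes 120 N, or if a joint passes its speed limit or range.

## Working session

There is one attempt and no reset: what is moved stays moved. The work goes in short steps, Python scripts to look and compute and a shell command to move; the robot and the scene stay as the last step left them, time stands still between calls to the robot, and variables do not carry over. Pictures are saved under pics/ and viewed, about 8 in all and at most 12, crops included, and the job is handed in when it is done.

```bash
mkdir -p pics; cat > h.py <<'E'
import numpy as np, cv2
from scipy.spatial.transform import Rotation as Ro
from plant import robot
def shot(n):
    s=robot.observe(); c=robot.camera(n)
    if n=="wrist":
        T=np.eye(4); T[:3,:3]=Ro.from_rotvec(s["tcp_rot"]).as_matrix(); T[:3,3]=s["position"]
        M=T@np.array(c["mount"]); R=M[:3,:3].T; c["Rw"]=R; c["tw"]=-R@M[:3,3]
    else: c["Rw"]=np.array(c["R"]); c["tw"]=np.array(c["t"])
    return c
def ray(c,u,v):
    K=np.array(c["mtx"]); d=np.array([(u-K[0,2])/K[0,0],(v-K[1,2])/K[1,1]]); p=d.copy()
    for _ in range(20): p=d/(1+c["k1"]*(p@p))
    D=c["Rw"].T@np.array([p[0],p[1],1]); return -c["Rw"].T@c["tw"],D
def atz(c,u,v,z):
    o,D=ray(c,u,v); return (o+D*(z-o[2])/D[2]).round(1)
def proj(c,X):
    p=c["Rw"]@np.array(X)+c["tw"]; p=p[:2]/p[2]; p=p*(1+c["k1"]*(p@p)); K=np.array(c["mtx"])
    return (K[0,0]*p[0]+K[0,2],K[1,1]*p[1]+K[1,2])
def save(c,n,box=None,s=1):
    i=c["img"][:,:,::-1]
    if box: i=i[box[1]:box[3],box[0]:box[2]]
    cv2.imwrite(f"pics/{n}.png",cv2.resize(i,None,fx=s,fy=s,interpolation=cv2.INTER_CUBIC))
E
python3 - <<'E'
from h import *
print(robot.tip_extent, robot.observe())
for n in("top","side"):
    c=shot(n); save(c,n+"0")
    print(n,"cam at",(-c["Rw"].T@c["tw"]).round(0))
    for k in["spindle","spindle_foot","spindle_head","bin","cradle","cradle_mid","cradle_foot","cradle_head","plate","plate_top","jar","union","mouse","wrench","nipple"]:
        try: print(k,[(np.round(d["xyz"],0).tolist(),round(d["confidence"],2),[int(q) for q in proj(c,d["xyz"])]) for d in robot.tip_of(c,k)][:4])
        except Exception as e: print(k,e)
E
```

```text
25.0 {'time_s': 0.0, 'qpos': array([ 1.09618111e+00,  2.59310003e-01,  1.53608380e+00, -2.03199094e-05,
        1.34798392e+00, -2.02757045e-01]), 'joint_velocities': array([ 0.00054951, -0.00078462,  0.00062366,  0.00099626,  0.00157332,
       -0.00027291]), 'joint_efforts': array([ 1.56699287e-03, -4.37315047e+01, -2.83999962e+01,  7.21859699e-02,
        4.13045869e-02, -1.21553176e-04]), 'position': array([147.41415945, 529.35555883, 242.83513659]), 'tcp_rot': array([-4.25635004e-01, -3.11204490e+00,  2.65454686e-03]), 'ft_force': array([ 0.73549296,  0.26498599, -0.36264345]), 'torque': array([ 0.02524112, -0.03296254,  0.00474344]), 'width': 1.004155129678233}
top cam at [ 396.  127. 1643.]
spindle [([512.0, 219.0, 20.0], 0.89, [295, 240]), ([625.0, 235.0, 6.0], 0.57, [291, 201]), ([471.0, -286.0, 10.0], 0.28, [476, 260])]
spindle_foot [([450.0, 227.0, 19.0], 0.75, [292, 263])]
spindle_head [([570.0, 200.0, 18.0], 0.83, [303, 220])]
bin [([513.0, 291.0, -1.0], 0.62, [270, 240]), ([747.0, -124.0, 5.0], 0.33, [419, 161])]
cradle [([519.0, 11.0, -4.0], 0.73, [370, 240])]
cradle_m
[... 1224 characters left out ...]
521.0, 6.0, 76.0], 0.82, [335, 237])]
cradle_foot [([519.0, -40.0, 42.0], 0.73, [340, 240]), ([520.0, 8.0, 75.0], 0.59, [336, 238])]
cradle_head [([518.0, 65.0, 118.0], 0.73, [332, 235])]
plate [([467.0, -284.0, -2.0], 0.74, [373, 211])]
plate_top []
jar [([746.0, -122.0, -1.0], 0.6, [266, 229]), ([768.0, 95.0, -0.0], 0.31, [232, 271])]
union [([444.0, 226.0, 19.0], 0.65, [350, 314]), ([700.0, -347.0, 3.0], 0.52, [301, 193]), ([642.0, 314.0, 7.0], 0.45, [252, 333])]
mouse [([423.0, 590.0, -0.0], 0.81, [325, 460]), ([516.0, 293.0, 0.0], 0.17, [312, 337])]
wrench [([764.0, 95.0, -4.0], 0.87, [234, 273])]
nipple [([510.0, 297.0, 17.0], 0.7, [314, 332]), ([251.0, 303.0, 13.0], 0.69, [437, 353])]
```

View pics/top0.png

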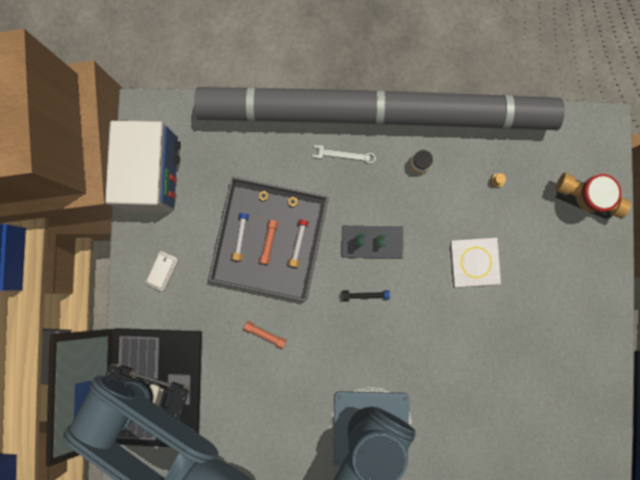

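View pics/side0.png

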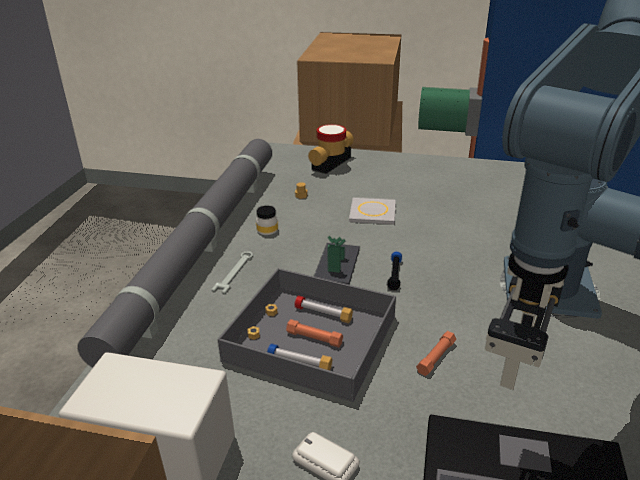

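Candidates in the top picture:
- Red spindle: foot (297,263), collar (303,222). It has the red collar and lies in the bin, so I choose this one.
- Blue spindle: (240,237).
- Copper nipple: (268,241).
- Copper look-alike: (265,335).
- Black look-alike: (365,295).

I'm moving above the red spindle for a close look.

```bash
python3 -m jog '[[0.29,-0.25,-0.02,-1.1,0.1],[0.29,-0.25,-0.02,-1.1,0.1],[0.29,-0.25,-0.02,-1.1,0.1],[0.29,-0.25,-0.02,-1.1,0.1],[0.29,-0.25,-0.02,-1.1,0.1],[0.29,-0.25,-0.02,-1.1,0.1],[0.29,-0.25,-0.02,-1.1,0.1],[0.29,-0.25,-0.02,-1.1,0.1]]'
python3 -m jog '[[0.07,-0.066,0,-1.1,0.1],[0.07,-0.066,0,-1.1,0.1],[0.07,-0.066,0,-1.1,0.1],[0.07,-0.066,0,-1.1,0.1],[0.07,-0.066,0,-1.1,0.1],[0.07,-0.066,0,-1.1,0.1],[0.07,-0.066,0,-1.1,0.1],[0.07,-0.066,0,-1.1,0.1]]'
python3 -m jog '[[0,0,0,-0.89,0.1],[0,0,0,-0.89,0.1],[0,0,0,-0.89,0.1],[0,0,0,-0.89,0.1],[0,0,0,-0.89,0.1],[0,0,0,-0.89,0.1],[0,0,0,-0.89,0.1]]'
cat > st.py <<'E'
from h import *
s=robot.observe(); R=Ro.from_rotvec(s["tcp_rot"]).as_matrix()
print(round(s["time_s"],2),s["position"].round(1),"q",s["qpos"].round(2),"yawY",np.degrees(np.arctan2(R[1,1],R[0,1])).round(1),"zt",R[:,2].round(3),"w",(s["width"]*93).round(1),"F",s["ft_force"].round(1),"M",s["torque"].round(2))
E
python3 st.py; python3 - <<'E'
from h import *
c=shot("wrist"); save(c,"w1")
for k in["spindle","spindle_foot","spindle_head"]:
    print(k,[(np.round(d["xyz"],0).tolist(),round(d["confidence"],2),[int(q) for q in proj(c,d["xyz"])]) for d in robot.tip_of(c,k)][:4])
E
```

```text
time_s: 2.4
position: [439.9, 277.5, 223.6]
tcp_rot: [1.998, 2.424, 0.001]
ft_force: [0.5, -0.3, 0.3]
width: 0.551
time_s: 3.2
position: [507.7, 213.8, 223.6]
tcp_rot: [2.97, 1.025, -0.0]
ft_force: [-0.3, 0.3, 0.4]
width: 0.551
time_s: 3.9
position: [507.7, 213.8, 223.6]
tcp_rot: [-3.122, 0.347, -0.0]
ft_force: [-0.5, 0.3, 0.9]
width: 0.551
spindle [([510.0, 206.0, 21.0], 0.85, [329, 215])]
spindle_foot [([444.0, 226.0, 18.0], 0.79, [323, 289]), ([509.0, 296.0, 15.0], 0.48, [228, 237])]
spindle_head [([576.0, 198.0, 22.0], 0.56, [321, 133])]Traceback (most recent call last):
  File "st.py", line 3, in <module>
    print(round(s["time_s"],2),s["position"].round(1),"q",s["qpos"].round(2),"yawY",np.degrees(np.arctan2(R[1,1],R[0,1])).round(1),"zt",R[:,2].round(3),"w",(s["width"]*93).round(1),"F",s["ft_force"].round(1),"M",s["torque"].round(2))
                                                                                                                                                            ^^^^^^^^^^^^^^^^^^^^^
AttributeError: 'float' object has no attribute 'round'
```

View pics/w1.png

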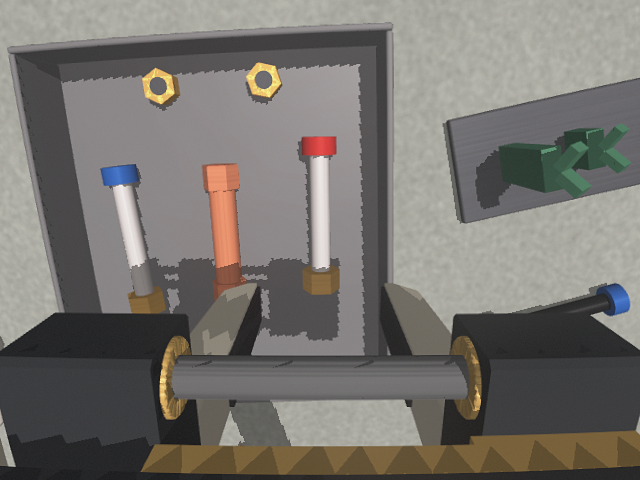

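Wrist view: the red collar is at (319,146), the hex foot at (321,281) and the stem is nearly vertical in the picture. The blue spindle (120,175) and the nipple (221,178) are clearly separate from it.

```bash
sed -i 's/(s\["width"\]\*93).round(1)/round(s["width"]*93,1)/' st.py; python3 st.py; python3 - <<'E'
from h import *
c=shot("wrist")
a=atz(c,319,147,19);b=atz(c,321,281,19); d=a-b
print(a,b,np.hypot(*d[:2]),np.degrees(np.arctan2(d[1],d[0])))
for v in (180,215,250):
    row=c["img"][v].astype(int); m=np.where((row[280:360].min(1)>150))[0]+280; print(v,m.min(),m.max(),atz(c,(m.min()+m.max())/2,v,19))
E
```

```text
4.1 [507.6 213.8 223.7] q [0.2  0.27 1.56 0.   1.3  1.98] yawY -102.5 zt [ 0.  0. -1.] w 51.4 F [-0.3 -0.8 -0. ] M [-0.01  0.17  0.02]
[565.9 202.9  19. ] [453.3 226.1  19. ] 114.96521212958288 -11.642248178415436
180 312 328 [539.7 207.9  19. ]
215 312 329 [510.9 213.8  19. ]
250 313 329 [480.9 220.   19. ]
```

```bash
python3 -m jog '[[0.005,0,-0.05,0.015,0.1],[0.005,0,-0.1,0.015,0.1],[0.005,0,-0.15,0.015,0.1],[0.005,0,-0.17,0.015,0.1],[0.005,0,-0.185,0.015,0.1],[0.005,0,-0.19,0.015,0.1],[0.005,0,-0.19,0.015,0.1]]'
python3 st.py
python3 -m jog '[[0,0,0,0,-1],[0,0,0,0,-1],[0,0,0,0,-1],[0,0,0,0,-1],[0,0,0,0,-1],[0,0,0,0,-1]]'
python3 -m jog '[[0,0,0.02,0,-1],[0,0,0.06,0,-1],[0,0,0.11,0,-1],[0,0,0.16,0,-1],[0,0,0.17,0,-1],[0,0,0.17,0,-1]]'
python3 st.py; python3 - <<'E'
from h import *
c=shot("wrist"); s=shot("side")
a=cv2.resize(c["img"],(400,300)); i=s["img"][150:390,180:500]
cv2.imwrite("pics/p2.png",np.hstack([a,cv2.resize(i,(400,300))])[:,:,::-1])
E
```

```text
time_s: 4.85
position: [512.4, 213.8, 33.2]
tcp_rot: [3.125, -0.32, -0.002]
ft_force: [-0.5, -0.1, 0.4]
width: 0.55
4.85 [512.4 213.8  33.2] q [ 0.19  0.49  1.76 -0.    0.88  1.97] yawY -101.7 zt [-0.001 -0.    -1.   ] w 51.2 F [-0.5 -0.1  0.4] M [0.   0.18 0.02]
time_s: 5.45
position: [512.8, 213.8, 34.1]
tcp_rot: [-3.125, 0.321, -0.001]
ft_force: [-0.7, -0.6, 3.2]
width: 0.162
time_s: 6.05
position: [513.6, 214.1, 205.6]
tcp_rot: [-3.124, 0.322, -0.007]
ft_force: [0.7, 0.1, -2.3]
width: 0.165
6.05 [513.6 214.1 205.6] q [ 0.19  0.3   1.58 -0.    1.26  1.97] yawY -101.8 zt [ 0.004  0.001 -1.   ] w 15.3 F [ 0.7  0.1 -2.3] M [ 0.    0.11 -0.03]
```

View pics/p2.png

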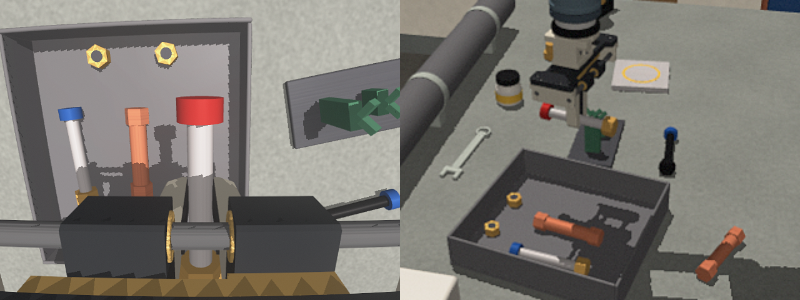

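It holds the red spindle nearly level, and the other parts are still in the bin. I'm moving over the cradle while turning.

```bash
python3 -m jog '[[0,-0.1,0,1.1,-1],[0,-0.1,0,1.1,-1],[0,-0.1,0,1.1,-1],[0,-0.1,0,1.1,-1],[0,-0.1,0,1.1,-1],[0,-0.1,0,1.1,-1],[0,-0.1,0,1.1,-1],[0,-0.1,0,1.1,-1]]'
python3 - <<'E'
from h import *
c=shot("wrist")
for k in["cradle","cradle_mid","cradle_foot","cradle_head"]:
    print(k,[(np.round(d["xyz"],0).tolist(),round(d["confidence"],2)) for d in robot.tip_of(c,k)][:2])
E
python3 -m jog '[[0.006,-0.1,0,0.68,-1],[0.006,-0.1,0,0.68,-1],[0.006,-0.1,0,0.68,-1],[0.006,-0.1,0,0.68,-1],[0.006,-0.1,0,0.68,-1],[0.006,-0.1,0,0.68,-1]]'
python3 st.py; python3 - <<'E'
from h import *
for n in("wrist","side","top"):
    c=shot(n); save(c,n+"3")
    for k in["cradle","cradle_mid","cradle_foot","cradle_head","spindle_foot","spindle_head"]:
        print(n,k,[(np.round(d["xyz"],0).tolist(),round(d["confidence"],2)) for d in robot.tip_of(c,k)][:2])
a=cv2.imread("pics/wrist3.png"); s=cv2.imread("pics/side3.png")[170:300,250:423]; t=cv2.imread("pics/top3.png")[190:290,300:433]
cv2.imwrite("pics/p3.png",np.hstack([cv2.resize(a,(400,300)),cv2.resize(s,(400,300))]))
E
```

```text
time_s: 6.95
position: [510.9, 113.7, 200.4]
tcp_rot: [-2.826, -1.365, 0.009]
ft_force: [-1.4, 1.1, -1.5]
width: 0.161
cradle [([521.0, 7.0, -2.0], 0.64)]
cradle_mid []
cradle_foot [([552.0, 160.0, 186.0], 0.49)]
cradle_head [([518.0, 61.0, 120.0], 0.67), ([516.0, 291.0, 0.0], 0.58)]
time_s: 7.8
position: [518.3, 13.6, 203.1]
tcp_rot: [-2.217, -2.224, 0.001]
ft_force: [-0.0, -0.1, -2.1]
width: 0.162
7.8 [518.3  13.6 203.1] q [-0.19  0.23  1.67  0.    1.24 -0.19] yawY 0.2 zt [-0.001  0.    -1.   ] w 15.1 F [-0.  -0.1 -2.1] M [-0.01  0.04  0.01]
wrist cradle []
wrist cradle_mid []
wrist cradle_foot []
wrist cradle_head []
wrist spindle_foot [([518.0, -52.0, 184.0], 0.74), ([521.0, 74.0, 186.0], 0.19)]
wrist spindle_head [([516.0, 75.0, 190.0], 0.98)]
side cradle [([468.0, -287.0, 1.0], 0.73), ([521.0, 10.0, -1.0], 0.69)]
side cradle_mid [([518.0, 7.0, 75.0], 0.88)]
side cradle_foot []
side cradle_head [([518.0, 66.0, 118.0], 0.61)]
side spindle_foot [([517.0, -57.0, 189.0], 0.74), ([764.0, 97.0, -1.0], 0.19)]
side spindle_head [([520.0, 80.0, 191.0], 0.53)]
top cradle [([521.0, 10.0, -2.0], 0.56)]
top cradle_mid [([523.0, 12.0, 76.0], 0.57)]
top cradle_foot [([524.0, -49.0, 45.0], 0.63)]
top cradle_head [([521.0, 61.0, 120.0], 0.86)]
top spindle_foot []
top spindle_head [([515.0, 74.0, 192.0], 0.37)]
```

View pics/p3.png

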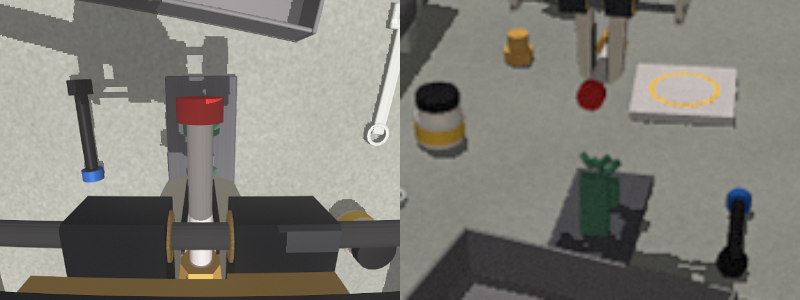

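```bash
python3 - <<'E'
from h import *
c=shot("wrist")
for u,v in((265,122),(379,122),(265,260),(382,260)): print(atz(c,u,v,10))
print("collar",atz(c,320,175,189))
i=c["img"].astype(int)
for v in(130,150,250):
    r=i[v].sum(1); print(v,[(u,r[u]) for u in range(250,400,3)] if v==130 else "")
E
```

```text
[476.   93.1  10. ]
[564.3  93.4  10. ]
[472.8 -18.8  10. ]
[571.  -18.4  10. ]
collar [518.7  70.1 189. ]
130 [(250, np.int64(330)), (253, np.int64(338)), (256, np.int64(332)), (259, np.int64(327)), (262, np.int64(344)), (265, np.int64(223)), (268, np.int64(223)), (271, np.int64(221)), (274, np.int64(217)), (277, np.int64(223)), (280, np.int64(219)), (283, np.int64(223)), (286, np.int64(215)), (289, np.int64(209)), (292, np.int64(219)), (295, np.int64(215)), (298, np.int64(220)), (301, np.int64(220)), (304, np.int64(213)), (307, np.int64(210)), (310, np.int64(210)), (313, np.int64(208)), (316, np.int64(209)), (319, np.int64(212)), (322, np.int64(209)), (325, np.int64(216)), (328, np.int64(219)), (331, np.int64(219)), (334, np.int64(218)), (337, np.int64(220)), (340, np.int64(219)), (343, np.int64(223)), (346, np.int64(222)), (349, np.int64(217)), (352, np.int64(225)), (355, np.int64(222)), (358, np.int64(229)), (361, np.int64(227)), (364, np.int64(222)), (367, np.int64(374)), (370, np.int64(370)), (373, np.int64(381)), (376, np.int64(371)), (379, np.int64(540)), (382, np.int64(566)), (385, np.int64(569)), (388, np.int64(557)), (391, np.int64(542)), (394, np.int64(567)), (397, np.int64(598))]
150 
250
```

```bash
python3 -m jog '[[0.002,-0.001,-0.04,0.01,-1],[0.002,-0.001,-0.076,0.01,-1],[0.002,-0.001,-0.076,0.01,-1],[0.002,-0.001,-0.085,0.01,-1],[0.002,-0.001,-0.09,0.01,-1],[0.002,-0.001,-0.09,0.01,-1]]'
python3 st.py
python3 - <<'E'
from h import *
c=shot("side"); save(c,"s4",(250,170,410,290),5)
E
```

```text
time_s: 9.5
position: [520.9, 12.6, 114.4]
tcp_rot: [2.205, 2.236, 0.0]
ft_force: [-1.8, -1.2, -0.0]
width: 0.164
9.5 [520.9  12.6 114.4] q [-0.19  0.33  1.78 -0.    1.03 -0.2 ] yawY 0.8 zt [ 0.001 -0.    -1.   ] w 15.2 F [-1.8 -1.2 -0. ] M [-0.19  0.39  0.07]
```

View pics/s4.png

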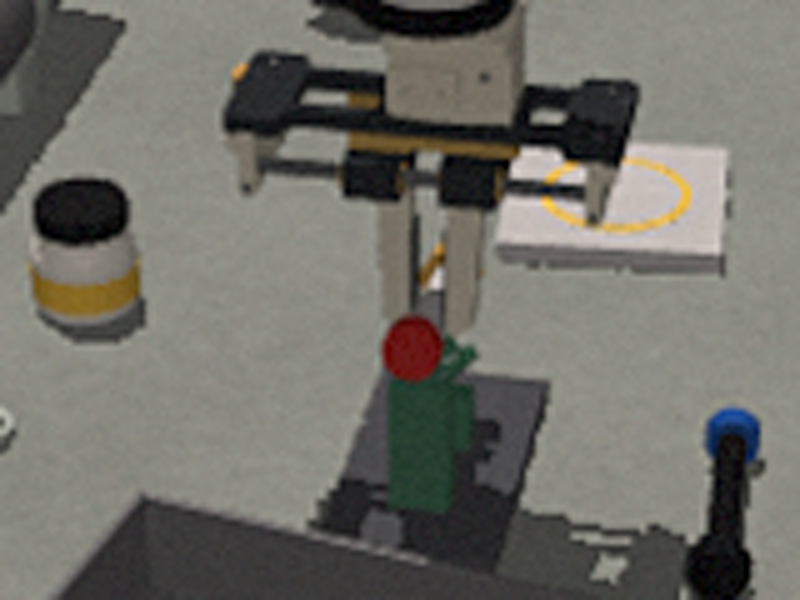

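```bash
python3 -m jog '[[-0.002,0,0,0.008,-1],[-0.002,0,0,0.008,-1]]'; python3 st.py
python3 -m jog '[[0,0,-0.004,0,-1],[0,0,-0.008,0,-1],[0,0,-0.008,0,-1]]';python3 st.py; python3 - <<'E'
from h import *
c=shot("side"); 
for X in((519,76,100),(520.4,9+37,104),(520.4,60,10)): print(proj(c,X))
for k in("spindle_head","spindle_foot","cradle_head"): print([(np.round(d["xyz"],0).tolist(),round(d["confidence"],2)) for d in robot.tip_of(c,k)][:2])
E
```

```text
time_s: 9.75
position: [519.3, 12.8, 114.5]
tcp_rot: [2.195, 2.245, 0.002]
ft_force: [0.9, 0.3, -1.2]
width: 0.161
9.75 [519.3  12.8 114.5] q [-0.19  0.33  1.78  0.    1.03 -0.21] yawY 1.3 zt [ 0.002 -0.    -1.   ] w 15.0 F [ 0.9  0.3 -1.2] M [-0.03 -0.05 -0.01]
time_s: 10.05
position: [519.3, 12.8, 105.5]
tcp_rot: [2.197, 2.245, 0.002]
ft_force: [1.8, -0.5, 0.6]
width: 0.163
10.05 [519.3  12.8 105.5] q [-0.19  0.34  1.79  0.    1.01 -0.21] yawY 1.2 zt [ 0.001  0.    -1.   ] w 15.2 F [ 1.8 -0.5  0.6] M [ 0.11 -0.32 -0.07]
(np.float64(331.1132752918784), np.float64(244.4823517761927))
(np.float64(333.0773031754102), np.float64(236.46689632036305))
(np.float64(331.981113501715), np.float64(271.8406829426914))
[([520.0, 70.0, 120.0], 0.42)]
[([520.0, -50.0, 66.0], 0.44)]
[([520.0, 63.0, 120.0], 0.56), ([467.0, -284.0, 11.0], 0.32)]
```

The spindle is pivoting in the jaws as intended. The head is at 120 mm and the foot at 66 mm, about 26 degrees. I'll seat it the rest of the way.

```bash
python3 -m jog '[[0.001,0,-0.004,0,-1],[0.001,0,-0.008,0,-1],[0.001,0,-0.008,0,-1]]';python3 st.py; python3 -m jog '[[0,0,-0.002,0,-1],[0,0,-0.002,0,-1]]';python3 st.py; python3 - <<'E'
from h import *
for n in("side","top"):
    c=shot(n); 
    for k in("spindle_head","spindle_foot"): print([(np.round(d["xyz"],0).tolist(),round(d["confidence"],2)) for d in robot.tip_of(c,k)][:2])
E
```

```text
time_s: 10.55
position: [519.3, 12.4, 97.7]
tcp_rot: [2.196, 2.246, -0.002]
ft_force: [-0.9, -1.1, 6.7]
width: 0.162
10.55 [519.3  12.4  97.7] q [-0.19  0.35  1.8  -0.    0.99 -0.21] yawY 1.3 zt [-0.001 -0.001 -1.   ] w 15.0 F [-0.9 -1.1  6.7] M [-0.15  0.19 -0.03]
time_s: 10.75
position: [519.4, 12.4, 97.5]
tcp_rot: [2.196, 2.246, -0.001]
ft_force: [-5.8, -1.3, 20.0]
width: 0.164
10.75 [519.4  12.4  97.5] q [-0.19  0.35  1.8  -0.    0.99 -0.21] yawY 1.3 zt [ 0.    -0.001 -1.   ] w 15.3 F [-5.8 -1.3 20. ] M [-0.1   1.18 -0.08]
[([519.0, 67.0, 123.0], 0.68)]
[([518.0, -39.0, 49.0], 0.63)]
[]
[([419.0, 595.0, 1.0], 0.7), ([705.0, -340.0, 1.0], 0.4)]
```

Seated: the upward force jumped to 20 N at TCP z = 97.5, close to the predicted height. I'll relieve the load, release and retreat.

```bash
python3 -m jog '[[0,0,0.002,0,-1],[0,0,0.002,0,0.1],[0,0,0.002,0,0.1],[0,0,0.002,0,0.1],[0,0,0.002,0,0.1],[0,0,0.002,0,0.1]]';python3 -m jog '[[0,0,0.03,0,0.1],[0,0,0.08,0,0.1],[0,-0.01,0.1,0,0.1],[0,-0.01,0.1,0,0.1]]'; python3 st.py; python3 - <<'E'
from h import *
P=[]
for n in("side","top","wrist"):
    c=shot(n); P.append(c["img"])
    for k in("spindle_head","spindle_foot","spindle"): print(n,k,[(np.round(d["xyz"],0).tolist(),round(d["confidence"],2)) for d in robot.tip_of(c,k)][:2])
cv2.imwrite("pics/p5.png",np.hstack([cv2.resize(P[0][170:290,250:410],(400,300)),cv2.resize(P[2],(400,300))])[:,:,::-1])
E
```

```text
time_s: 11.65
position: [519.4, 12.9, 97.3]
tcp_rot: [-2.196, -2.245, 0.001]
ft_force: [0.3, 0.5, -0.2]
width: 0.528
time_s: 12.05
position: [521.9, 1.8, 201.3]
tcp_rot: [2.193, 2.241, 0.006]
ft_force: [0.5, 0.1, 0.1]
width: 0.553
12.05 [521.9   1.8 201.3] q [-0.21  0.24  1.67 -0.    1.23 -0.23] yawY 1.2 zt [ 0.007 -0.002 -1.   ] w 51.4 F [0.5 0.1 0.1] M [-0.06  0.08 -0.01]
side spindle_head [([516.0, 294.0, -4.0], 0.58), ([520.0, 63.0, 122.0], 0.5)]
side spindle_foot [([516.0, -42.0, 45.0], 0.69)]
side spindle [([520.0, 13.0, 85.0], 0.68), ([519.0, 9.0, 76.0], 0.55)]
top spindle_head [([516.0, 64.0, 117.0], 0.54)]
top spindle_foot [([517.0, 62.0, 122.0], 0.68)]
top spindle [([747.0, -121.0, 4.0], 0.54), ([467.0, -284.0, 0.0], 0.24)]
wrist spindle_head [([521.0, 61.0, 115.0], 0.73), ([520.0, 6.0, 85.0], 0.6)]
wrist spindle_foot [([517.0, -39.0, 44.0], 0.9)]
wrist spindle [([520.0, 4.0, 85.0], 0.77), ([520.0, -41.0, 45.0], 0.61)]
```

View pics/p5.png

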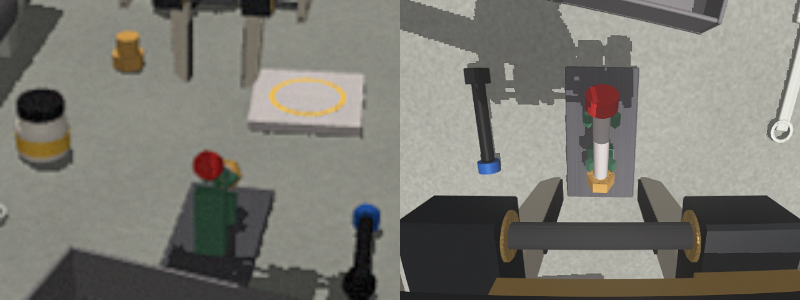

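```bash
python3 - <<'E'
from h import *
c=shot("wrist"); i=c["img"].astype(int)
m=((i[:,:,0]>90)&(i[:,:,1]<i[:,:,0]*.4)&(i[:,:,2]<i[:,:,0]*.4)).astype(np.uint8)
n,l,st,ce=cv2.connectedComponentsWithStats(m); k=1+np.argmax(st[1:,4]); print("obs",st[k],ce[k])
a=np.radians(35); ax=np.array([0,np.cos(a),np.sin(a)]); nn=np.array([0,-np.sin(a),np.cos(a)]); ex=np.array([1,0,0])
th=np.linspace(0,2*np.pi,60)
for x in(518.5,520.5):
  for d in(3,0,-3,-6):
    P=[]
    for s in(51,65):
      for t in th: P.append(proj(c,np.array([x,9,80])+(s+d)*ax+14*(np.cos(t)*ex+np.sin(t)*nn)))
    P=np.array(P); print(x,d,P.min(0).round(0),(P.max(0)-P.min(0)).round(0))
foot=((i[:,:,0]>120)&(i[:,:,2]<i[:,:,0]*.55)&(i[:,:,1]>i[:,:,0]*.5)).astype(np.uint8)
n,l,st,ce=cv2.connectedComponentsWithStats(foot[250:320,280:370].copy()); print(st[1:]+[280,250,0,0,0])
for d in(0,-3,-6): print(d,proj(c,np.array([520,9,80])+(-65+d)*ax),proj(c,np.array([520,9,80])+(-47+d)*ax+14*nn))
E
```

```text
obs [ 295  135   54   54 2339] [320.96280462 160.67464729]
518.5 3 [293. 136.] [54. 55.]
518.5 0 [293. 140.] [54. 54.]
518.5 -3 [293. 145.] [53. 54.]
518.5 -6 [293. 149.] [53. 54.]
520.5 3 [297. 136.] [54. 55.]
520.5 0 [297. 140.] [54. 54.]
520.5 -3 [297. 145.] [53. 54.]
520.5 -6 [297. 149.] [53. 54.]
[[ 298  271   44   37 1014]]
0 (np.float64(319.09275412604507), np.float64(293.94406669135003)) (np.float64(319.19130707611976), np.float64(296.655090606726))
-3 (np.float64(319.0331941044837), np.float64(296.1008783366802)) (np.float64(319.1264074207612), np.float64(298.9560845882215))
-6 (np.float64(318.9744965293473), np.float64(298.22642415744406)) (np.float64(319.062519241126), np.float64(301.22115363866703))
```

The spindle lies seated in the cradle with the collar end up. The collar's image box is 54x54 at (295,135), which puts its centre at about (519.5, 59, 115). I'll grip it on the collar, so that it can swing upright below the fingertips.

```bash
python3 -m jog '[[-0.0024,0.04,0,0,0.1],[-0.0024,0.058,0,0,0.1],[-0.0024,0.058,-0.02,0,0.1],[-0.0024,0.058,-0.05,0,0.1],[-0.0024,0.058,-0.068,0,0.1],[-0.0024,0.058,-0.071,0,0.1],[-0.0024,0.058,-0.071,0,0.1]]'; python3 st.py
python3 -m jog '[[0,0,0,0,-1],[0,0,0,0,-1],[0,0,0,0,-1],[0,0,0,0,-1],[0,0,0,0,-1]]'; python3 st.py
python3 - <<'E'
from h import *
c=shot("wrist"); s=shot("side")
cv2.imwrite("pics/p6.png",np.hstack([cv2.resize(s["img"][170:290,250:410],(400,300)),cv2.resize(c["img"],(400,300))])[:,:,::-1])
E
```

```text
time_s: 13.4
position: [517.1, 60.8, 126.5]
tcp_rot: [-2.196, -2.245, 0.001]
ft_force: [1.1, -0.2, 0.0]
width: 0.549
13.4 [517.1  60.8 126.5] q [-0.1   0.32  1.76  0.    1.06 -0.12] yawY 1.3 zt [-0.001  0.    -1.   ] w 51.1 F [ 1.1 -0.2  0. ] M [-0.07  0.05 -0.03]
time_s: 13.9
position: [518.4, 60.6, 127.6]
tcp_rot: [2.195, 2.244, 0.003]
ft_force: [1.2, 1.0, 3.0]
width: 0.296
13.9 [518.4  60.6 127.6] q [-0.1   0.32  1.76 -0.    1.06 -0.12] yawY 1.3 zt [ 0.003 -0.    -1.   ] w 27.6 F [1.2 1.  3. ] M [-0.12 -0.22 -0.04]
```

View pics/p6.png

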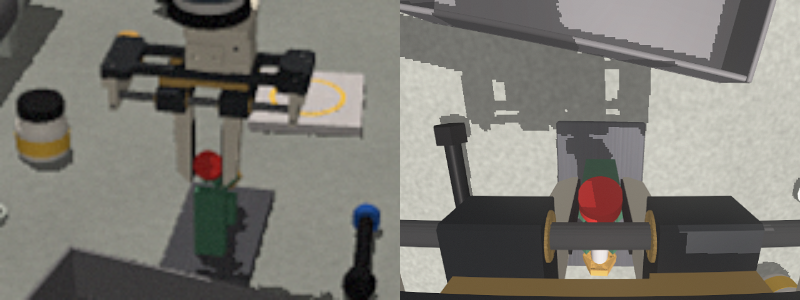

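```bash
python3 -m jog '[[0,-0.007,0.01,0,-1],[0,-0.014,0.019,0,-1],[0,-0.022,0.028,0,-1],[0,-0.03,0.036,0,-1],[0,-0.039,0.042,0,-1],[0,-0.049,0.05,0,-1],[0,-0.059,0.058,0,-1]]'; python3 st.py
python3 -m jog '[[0,-0.015,0.006,0,-1],[0,-0.03,0.011,0,-1],[0,-0.042,0.02,0,-1],[0,-0.042,0.05,0,-1],[0,-0.042,0.07,0,-1],[0,-0.042,0.07,0,-1]]'; python3 st.py
python3 - <<'E'
from h import *
c=shot("wrist"); s=shot("side")
cv2.imwrite("pics/p7.png",np.hstack([cv2.resize(s["img"][150:270,250:410],(400,300)),cv2.resize(c["img"],(400,300))])[:,:,::-1])
for n,c in(("w",c),("s",s)):
    for k in("spindle_head","spindle_foot"): print(n,k,[(np.round(d["xyz"],0).tolist(),round(d["confidence"],2)) for d in robot.tip_of(c,k)][:2])
E
```

```text
time_s: 14.7
position: [517.1, 0.8, 185.2]
tcp_rot: [-2.197, -2.245, 0.0]
ft_force: [-0.6, -0.9, -1.3]
width: 0.296
14.7 [517.1   0.8 185.2] q [-0.21  0.25  1.7  -0.    1.19 -0.24] yawY 1.2 zt [-0.  0. -1.] w 27.5 F [-0.6 -0.9 -1.3] M [ 0.07  0.04 -0.03]
time_s: 15.3
position: [518.9, -41.5, 257.9]
tcp_rot: [2.194, 2.241, 0.004]
ft_force: [0.6, 0.0, -1.9]
width: 0.296
15.3 [518.9 -41.5 257.9] q [-0.29  0.19  1.59 -0.    1.36 -0.32] yawY 1.2 zt [ 0.006 -0.002 -1.   ] w 27.5 F [ 0.6  0.  -1.9] M [0.07 0.04 0.01]
w spindle_head [([522.0, -39.0, 248.0], 0.84)]
w spindle_foot [([521.0, -144.0, 171.0], 0.58)]
s spindle_head [([523.0, -36.0, 251.0], 0.75)]
s spindle_foot [([519.0, -140.0, 169.0], 0.68), ([517.0, -88.0, 210.0], 0.4)]
```

View pics/p7.png

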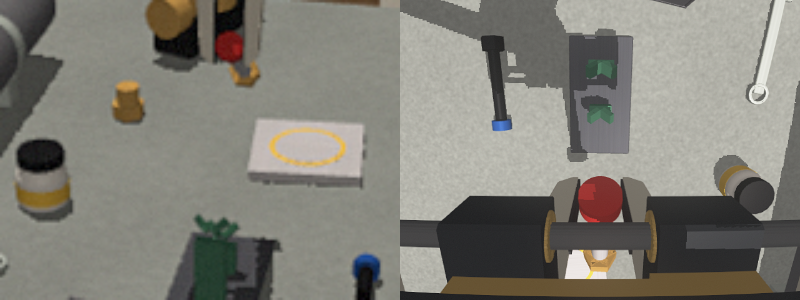

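Side and wrist views: the spindle is held by the collar and still at about 37 degrees, with the foot at z≈170, so the pads resist gravity. Friction on the plate alone could not tip it upright from that angle. I'll push the foot gently sideways against the outside of the fixed bin wall so that it swings upright in the jaws, and then set it down.

```bash
python3 -m jog '[[-0.04,0.04,0,0.14,-1],[-0.07,0.07,0,0.28,-1],[-0.1,0.1,0,0.42,-1],[-0.13,0.135,0,0.56,-1],[-0.16,0.17,0,0.7,-1],[-0.19,0.2,0,0.84,-1],[-0.22,0.23,0,0.98,-1],[-0.24,0.26,0,1.1,-1]]'
python3 -m jog '[[-0.016,0.018,0,0.13,-1],[-0.032,0.035,0,0.25,-1],[-0.032,0.035,0,0.25,-1],[-0.032,0.035,0,0.25,-1]]'; python3 st.py
python3 - <<'E'
from h import *
c=shot("wrist"); s=shot("top"); save(c,"w8")
cv2.imwrite("pics/p8.png",np.hstack([cv2.resize(s["img"][170:350,180:420],(400,300)),cv2.resize(c["img"],(400,300))])[:,:,::-1])
for k in("spindle_head","spindle_foot","bin"): print(k,[(np.round(d["xyz"],0).tolist(),round(d["confidence"],2)) for d in robot.tip_of(c,k)][:2])
# bin outer -x wall rim from top0
t=cv2.imread("pics/top0.png")
for u,v in((209,284),(305,300),(234,180),(326,197)): print((u,v),atz(s,u,v,60))
E
```

```text
time_s: 16.4
position: [274.6, 220.5, 254.1]
tcp_rot: [-0.69, -3.064, 0.001]
ft_force: [0.1, -0.5, -1.9]
width: 0.291
time_s: 16.8
position: [244.8, 254.8, 254.2]
tcp_rot: [-0.311, -3.126, 0.001]
ft_force: [0.4, 0.3, -1.6]
width: 0.293
16.8 [244.8 254.8 254.2] q [ 0.49 -0.12  1.92 -0.    1.34 -0.89] yawY 78.6 zt [-0.001 -0.001 -1.   ] w 27.3 F [ 0.4  0.3 -1.6] M [0.03 0.15 0.06]
spindle_head [([243.0, 253.0, 245.0], 0.73)]
spindle_foot [([340.0, 237.0, 165.0], 0.77)]
bin []
(209, 284) [386.7 447.7  60. ]
(305, 300) [350.8 187.5  60. ]
(234, 180) [671.5 390.5  60. ]
(326, 197) [630.9 138.3  60. ]
```

View pics/p8.png

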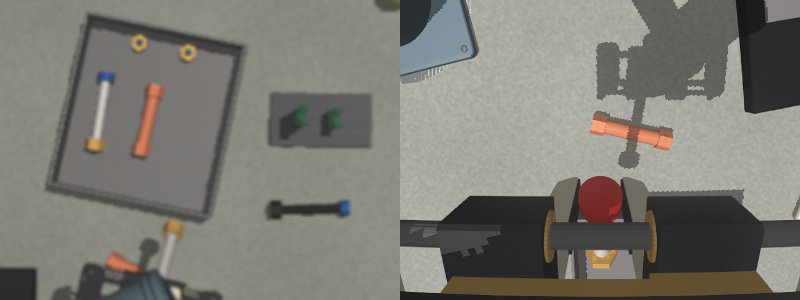

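```bash
python3 -m jog '[[-0.01,0.002,-0.03,0,-1],[-0.01,0.002,-0.07,0,-1],[-0.01,0.002,-0.11,0,-1],[-0.01,0.002,-0.135,0,-1],[-0.01,0.002,-0.139,0,-1],[-0.01,0.002,-0.139,0,-1]]'; python3 st.py
python3 -m jog '[[0.007,-0.001,0,0,-1],[0.013,-0.002,0,0,-1],[0.016,-0.003,0,0,-1],[0.016,-0.003,0,0,-1]]'; python3 st.py
python3 - <<'E'
from h import *
c=shot("wrist"); s=shot("side"); t=shot("top")
for n,c in(("w",c),("s",s),("t",t)):
    for k in("spindle_head","spindle_foot"): print(n,k,[(np.round(d["xyz"],0).tolist(),round(d["confidence"],2)) for d in robot.tip_of(c,k)][:2])
E
```

```text
time_s: 17.65
position: [235.5, 256.5, 115.6]
tcp_rot: [-0.314, -3.125, 0.001]
ft_force: [0.5, -0.4, -1.8]
width: 0.293
17.65 [235.5 256.5 115.6] q [ 0.5   0.04  2.16 -0.    0.95 -0.87] yawY 78.5 zt [-0.001 -0.001 -1.   ] w 27.3 F [ 0.5 -0.4 -1.8] M [0.02 0.03 0.03]
time_s: 18.05
position: [252.4, 254.0, 116.4]
tcp_rot: [0.313, 3.124, 0.001]
ft_force: [0.4, -0.1, -2.4]
width: 0.293
18.05 [252.4 254.  116.4] q [ 0.47  0.05  2.14 -0.    0.95 -0.9 ] yawY 78.6 zt [ 0.002  0.001 -1.   ] w 27.3 F [ 0.4 -0.1 -2.4] M [0.06 0.18 0.03]
w spindle_head [([250.0, 252.0, 108.0], 0.75)]
w spindle_foot [([342.0, 237.0, 26.0], 0.92)]
s spindle_head [([249.0, 256.0, 111.0], 0.94), ([701.0, -347.0, 3.0], 0.54)]
s spindle_foot [([344.0, 238.0, 25.0], 0.66), ([626.0, 234.0, 4.0], 0.31)]
t spindle_head [([523.0, -48.0, 44.0], 0.63)]
t spindle_foot [([345.0, 236.0, 24.0], 0.68)]
```

```bash
python3 -m jog '[[0.005,-0.001,0,0,-1],[0.01,-0.002,0.005,0,-1],[0.015,-0.003,0.011,0,-1],[0.02,-0.004,0.016,0,-1],[0.02,-0.004,0.016,0,-1]]'; python3 st.py
python3 -m jog '[[0.008,-0.001,0.008,0,-1],[0.016,-0.003,0.015,0,-1],[0.016,-0.003,0.015,0,-1]]'; python3 st.py
python3 - <<'E'
from h import *
c=shot("wrist"); s=shot("side")
for n,c in(("w",c),("s",s)):
    for k in("spindle_head","spindle_foot"): print(n,k,[(np.round(d["xyz"],0).tolist(),round(d["confidence"],2)) for d in robot.tip_of(c,k)][:2])
E
```

```text
time_s: 19.0
position: [272.7, 250.0, 132.6]
tcp_rot: [0.313, 3.124, 0.002]
ft_force: [-0.9, -0.2, -2.3]
width: 0.295
19.0 [272.7 250.  132.6] q [ 0.44  0.05  2.09 -0.    1.   -0.93] yawY 78.6 zt [ 0.002  0.001 -1.   ] w 27.4 F [-0.9 -0.2 -2.3] M [0.08 0.28 0.04]
time_s: 19.3
position: [289.3, 247.1, 147.9]
tcp_rot: [0.313, 3.123, 0.002]
ft_force: [-0.9, -0.5, -2.9]
width: 0.294
19.3 [289.3 247.1 147.9] q [ 0.41  0.05  2.05 -0.    1.04 -0.96] yawY 78.6 zt [ 0.003  0.001 -1.   ] w 27.3 F [-0.9 -0.5 -2.9] M [0.03 0.22 0.02]
w spindle_head [([286.0, 247.0, 142.0], 0.82)]
w spindle_foot []
s spindle_head [([288.0, 248.0, 144.0], 0.78), ([346.0, 234.0, 30.0], 0.53)]
s spindle_foot [([347.0, 237.0, 30.0], 0.92), ([470.0, -287.0, 2.0], 0.7)]
```

```bash
python3 -m jog '[[0.008,-0.001,0.005,0,-1],[0.015,-0.003,0.009,0,-1],[0.023,-0.004,0.013,0,-1],[0.031,-0.005,0.016,0,-1],[0.038,-0.007,0.018,0,-1],[0.045,-0.008,0.02,0,-1],[0.045,-0.008,0.02,0,-1]]'; python3 st.py
python3 - <<'E'
from h import *
c=shot("wrist"); s=shot("side");save(s,"s9")
cv2.imwrite("pics/p9.png",np.hstack([cv2.resize(s["img"][190:370,280:520],(400,300)),cv2.resize(c["img"],(400,300))])[:,:,::-1])
for n,c in(("w",c),("s",s)):
    for k in("spindle_head","spindle_foot"): print(n,k,[(np.round(d["xyz"],0).tolist(),round(d["confidence"],2)) for d in robot.tip_of(c,k)][:2])
E
```

```text
time_s: 20.3
position: [333.4, 238.7, 166.9]
tcp_rot: [0.313, 3.125, 0.0]
ft_force: [-1.4, -0.4, -1.6]
width: 0.292
20.3 [333.4 238.7 166.9] q [ 0.35  0.08  1.96 -0.    1.1  -1.02] yawY 78.6 zt [ 0.001  0.    -1.   ] w 27.1 F [-1.4 -0.4 -1.6] M [ 0.07  0.24 -0.01]
w spindle_head []
w spindle_foot [([347.0, 235.0, 33.0], 0.56)]
s spindle_head [([334.0, 238.0, 161.0], 0.94), ([747.0, -121.0, 2.0], 0.36)]
s spindle_foot [([346.0, 236.0, 31.0], 0.7), ([519.0, 10.0, 78.0], 0.38)]
```

View pics/p9.png

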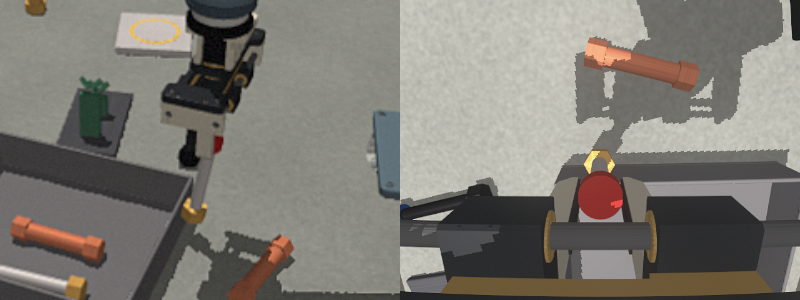

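```bash
python3 -m jog '[[0.006,-0.001,0.001,0,-1],[0.012,-0.002,0.001,0,-1],[0.013,-0.002,0.001,0,-1],[0.013,-0.002,0.001,0,-1]]'; python3 st.py
python3 - <<'E'
from h import *
c=shot("wrist"); s=shot("side");t=shot("top")
for n,c in(("w",c),("s",s),("t",t)):
    for k in("spindle_head","spindle_foot"): print(n,k,[(np.round(d["xyz"],0).tolist(),round(d["confidence"],2)) for d in robot.tip_of(c,k)][:2])
E
```

```text
time_s: 21.0
position: [345.5, 236.8, 167.6]
tcp_rot: [-0.312, -3.126, -0.0]
ft_force: [-1.4, 0.7, -1.7]
width: 0.295
21.0 [345.5 236.8 167.6] q [ 0.33  0.09  1.94  0.    1.11 -1.04] yawY 78.6 zt [-0.  0. -1.] w 27.4 F [-1.4  0.7 -1.7] M [ 0.07  0.33 -0.03]
w spindle_head [([344.0, 235.0, 160.0], 0.85)]
w spindle_foot [([345.0, 236.0, 32.0], 0.67)]
s spindle_head [([344.0, 239.0, 164.0], 0.7), ([466.0, -286.0, 2.0], 0.18)]
s spindle_foot []
t spindle_head []
t spindle_foot []
```

Upright within about 1–2 degrees. Backing off, lifting and carrying to the plate.

```bash
python3 -m jog '[[-0.015,0.003,0,0,-1],[-0.03,0.005,0.01,0,-1],[-0.03,0.0,0.05,0,-1],[-0.02,-0.04,0.08,0,-1],[-0.01,-0.085,0.08,0,-1],[0,-0.13,0.08,0,-1],[0.01,-0.175,0.08,0,-1],[0.02,-0.22,0.08,0,-1]]'
python3 -m jog '[[0.012,-0.045,0,0,-1],[0.025,-0.09,0,0,-1],[0.037,-0.135,0,0,-1],[0.05,-0.18,0,0,-1],[0.065,-0.22,0,0,-1],[0.08,-0.255,0,0,-1],[0.092,-0.28,0,0,-1],[0.1,-0.298,0,0,-1]]'
python3 -m jog '[[0,-0.001,0,0,-1],[0,-0.001,0,0,-1]]'; python3 st.py
python3 - <<'E'
from h import *
P=[]
for n in("wrist","side","top"):
    c=shot(n); P.append(c["img"])
    for k in("spindle_head","spindle_foot","plate","plate_top"): print(n,k,[(np.round(d["xyz"],0).tolist(),round(d["confidence"],2)) for d in robot.tip_of(c,k)][:2])
cv2.imwrite("pics/p10.png",np.hstack([cv2.resize(P[1][120:240,300:460],(400,300)),cv2.resize(P[0],(400,300))])[:,:,::-1])
E
```

```text
time_s: 22.25
position: [364.7, 15.7, 248.0]
tcp_rot: [0.311, 3.124, -0.0]
ft_force: [0.7, -0.8, -1.5]
width: 0.293
time_s: 23.05
position: [465.6, -282.5, 247.4]
tcp_rot: [0.314, 3.126, -0.0]
ft_force: [-0.1, -0.1, -1.8]
width: 0.29
time_s: 23.25
position: [464.8, -281.4, 247.3]
tcp_rot: [-0.312, -3.125, -0.001]
ft_force: [-0.8, 0.2, -2.0]
width: 0.294
23.25 [ 464.8 -281.4  247.3] q [-0.75  0.24  1.54  0.    1.35 -2.12] yawY 78.6 zt [-0.001  0.001 -1.   ] w 27.4 F [-0.8  0.2 -2. ] M [-0.03  0.04  0.05]
wrist spindle_head [([464.0, -283.0, 239.0], 0.83), ([523.0, 7.0, -1.0], 0.4)]
wrist spindle_foot [([468.0, -283.0, 110.0], 0.62), ([474.0, -284.0, 4.0], 0.35)]
wrist plate [([475.0, -283.0, -1.0], 0.66)]
wrist plate_top [([469.0, -283.0, 8.0], 0.9)]
side spindle_head [([462.0, -280.0, 243.0], 0.72)]
side spindle_foot [([466.0, -283.0, 15.0], 0.65), ([471.0, -284.0, 116.0], 0.62)]
side plate [([467.0, -285.0, 2.0], 0.81)]
side plate_top [([465.0, -282.0, 13.0], 0.94)]
top spindle_head []
top spindle_foot []
top plate [([468.0, -286.0, -3.0], 0.59)]
top plate_top [([468.0, -284.0, 12.0], 0.6)]
```

View pics/p10.png

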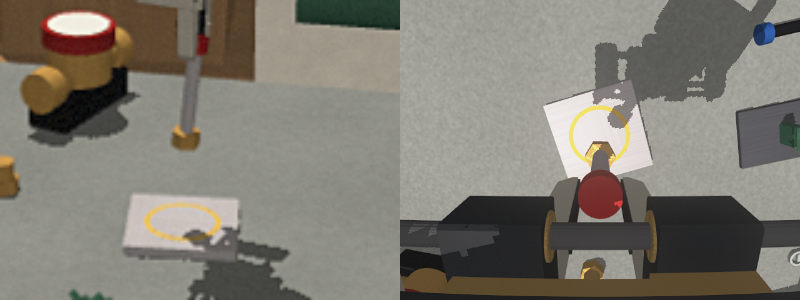

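```bash
python3 -m jog '[[0.001,-0.002,-0.04,0,-1],[0.001,-0.002,-0.075,0,-1],[0.001,-0.002,-0.09,0,-1],[0.001,-0.002,-0.092,0,-1],[0.001,-0.002,-0.092,0,-1]]'; python3 st.py
python3 -m jog '[[0,0,-0.002,0,-1],[0,0,-0.003,0,-1],[0,0,-0.004,0,-1],[0,0,-0.004,0,-1]]'; python3 st.py
python3 -m jog '[[0,0,-0.001,0,-1],[0,0,-0.002,0,-1],[0,0,-0.002,0,-1]]'; python3 st.py
```

```text
time_s: 24.5
position: [466.3, -284.4, 155.7]
tcp_rot: [-0.312, -3.126, -0.0]
ft_force: [-0.2, 0.4, -2.0]
width: 0.295
24.5 [ 466.3 -284.4  155.7] q [-0.75  0.33  1.67 -0.    1.15 -2.12] yawY 78.6 zt [-0.  0. -1.] w 27.4 F [-0.2  0.4 -2. ] M [0.02 0.   0.03]
time_s: 24.9
position: [466.4, -284.3, 152.1]
tcp_rot: [0.312, 3.126, -0.001]
ft_force: [0.7, -0.0, -2.4]
width: 0.292
24.9 [ 466.4 -284.3  152.1] q [-0.75  0.33  1.67 -0.    1.14 -2.12] yawY 78.6 zt [ 0.001 -0.001 -1.   ] w 27.2 F [ 0.7 -0.  -2.4] M [-0.01  0.   -0.01]
time_s: 25.2
position: [466.2, -284.1, 149.5]
tcp_rot: [-0.312, -3.126, -0.0]
ft_force: [-0.9, 0.7, -1.8]
width: 0.292
25.2 [ 466.2 -284.1  149.5] q [-0.75  0.33  1.68 -0.    1.13 -2.12] yawY 78.6 zt [-0.  0. -1.] w 27.1 F [-0.9  0.7 -1.8] M [-0.01  0.02 -0.01]
```

```bash
for i in 1; do python3 -m jog '[[0,0,-0.001,0,-1],[0,0,-0.001,0,-1]]'; python3 -m jog '[[0,0,-0.001,0,-1],[0,0,-0.001,0,-1]]'; python3 -m jog '[[0,0,-0.001,0,-1],[0,0,-0.001,0,-1]]'; done | grep -E "pos|for"; python3 st.py
```

```text
position: [466.2, -284.1, 148.5]
ft_force: [0.6, 0.4, -1.5]
position: [466.6, -284.4, 148.1]
ft_force: [-0.4, 0.5, 1.3]
position: [467.1, -284.7, 148.0]
ft_force: [0.4, 0.9, 7.0]
25.8 [ 467.1 -284.7  148. ] q [-0.75  0.33  1.68  0.    1.13 -2.12] yawY 78.6 zt [ 0.002 -0.002 -1.   ] w 27.4 F [0.4 0.9 7. ] M [ 0.34 -0.02 -0.02]
```

```bash
python3 - <<'E'
from h import *
P=[]
for n in("wrist","side"):
    c=shot(n); P.append(c["img"])
    for k in("spindle_head","spindle_foot"): print(n,k,[(np.round(d["xyz"],0).tolist(),round(d["confidence"],2)) for d in robot.tip_of(c,k)][:2])
    print(n,proj(c,(467,-284.5,12)),proj(c,(467,-284.5,142)))
cv2.imwrite("pics/p11.png",np.hstack([cv2.resize(P[1][150:240,330:450],(400,300),interpolation=2),cv2.resize(P[0],(400,300))])[:,:,::-1])
E
```

```text
wrist spindle_head [([465.0, -284.0, 140.0], 0.67)]
wrist spindle_foot [([469.0, -282.0, 10.0], 0.85)]
wrist (np.float64(319.3125613435113), np.float64(237.50396316896615)) (np.float64(318.03341526510303), np.float64(321.00994170820627))
side spindle_head [([465.0, -282.0, 142.0], 0.56)]
side spindle_foot [([471.0, -288.0, 13.0], 0.55)]
side (np.float64(373.31035845050144), np.float64(207.54116777024905)) (np.float64(374.9597749623562), np.float64(167.14457705597493))
```

```bash
python3 - <<'E'
from h import *
c=shot("side"); i=c["img"].astype(int)
for v in range(158,216,3):
    z=12+(207.5-v)/40.4*130
    print(v,round(z),proj(c,(467,-284.5,z))[0].round(1),[tuple(i[v,u]) and "%d,%d,%d"%tuple(i[v,u]) for u in range(364,386,1)] if v>176 else "")
E
```

```text
158 171 375.3 
161 162 375.2 
164 152 375.1 
167 142 375.0 
170 133 374.8 
173 123 374.7 
176 113 374.6 
179 104 374.5 ['140,139,131', '147,145,139', '145,145,134', '145,148,138', '152,150,141', '149,148,140', '149,148,140', '151,151,143', '117,116,111', '99,96,93', '111,106,103', '113,107,107', '114,109,104', '95,90,89', '140,142,133', '153,153,143', '148,149,139', '146,147,136', '142,142,133', '144,144,136', '142,140,133', '140,142,133']
182 94 374.3 ['147,148,138', '149,150,139', '147,148,136', '149,150,141', '149,150,140', '151,151,143', '149,150,141', '155,157,145', '113,113,107', '98,94,93', '112,107,105', '115,112,107', '109,104,100', '103,100,97', '140,140,132', '147,148,139', '149,149,141', '146,146,135', '142,144,136', '145,144,136', '148,148,137', '146,146,136']
185 84 374.2 ['142,145,135', '147,148,138', '148,149,139', '145,145,135', '146,146,135', '144,145,136', '151,152,141', '143,143,135', '105,104,101', '104,101,98', '114,109,108', '116,110,109', '104,99,99', '126,126,118', '148,150,136', '144,145,138', '147,147,137', '147,147,138', '147,147,137', '145,146,137', '144,
[... 2637 characters left out ...]
,133', '84,80,79', '88,86,84', '143,136,137', '148,142,141']
212 -2 373.1 ['212,197,182', '201,194,194', '201,199,199', '203,197,197', '204,196,194', '206,196,194', '205,197,195', '209,202,198', '215,207,204', '218,210,206', '173,167,164', '107,103,102', '93,92,89', '100,97,95', '95,92,92', '100,98,98', '98,94,98', '100,98,101', '101,94,89', '108,93,83', '115,94,59', '120,95,36']
215 -12 373.0 ['189,182,180', '201,190,174', '227,199,149', '225,188,124', '231,187,99', '225,181,90', '230,193,101', '234,193,91', '222,183,88', '216,181,90', '229,189,99', '172,140,63', '119,95,36', '116,92,37', '122,96,41', '126,103,56', '120,99,63', '112,97,69', '105,101,96', '99,96,102', '97,96,95', '98,95,96']
```

```bash
cat > tilt.py <<'E'
from h import *
def run():
    c=shot("side"); i=c["img"].astype(float).sum(2); out=[]
    for v in range(178,199):
        r=i[v,362:388]; bg=np.median(np.r_[r[:6],r[-8:]]); w=np.clip(bg-r-12,0,None); w[:5]=0; w[-8:]=0
        z=12+(207.5-v)/40.4*130
        out.append((z,(w*np.arange(362,388)).sum()/w.sum()-proj(c,(467,-284.5,z))[0]))
    p=np.polyfit(*np.array(out).T,1); print("tilt deg (+: foot towards +x)",np.degrees(p[0]*3.2).round(2),"offset px",np.polyval(p,60).round(2))
run()
E
python3 tilt.py; python3 -m jog '[[0.001,0,0,0,-1],[0.002,0,0,0,-1],[0.003,0,0,0,-1],[0.003,0,0,0,-1]]'; python3 st.py; python3 tilt.py
```

```text
tilt deg (+: foot towards +x) 2.62 offset px -0.26
time_s: 26.6
position: [469.9, -284.8, 147.8]
tcp_rot: [0.311, 3.124, -0.003]
ft_force: [-0.9, 1.1, 5.8]
width: 0.289
26.6 [ 469.9 -284.8  147.8] q [-0.75  0.34  1.67 -0.    1.13 -2.12] yawY 78.6 zt [ 0.002 -0.002 -1.   ] w 26.9 F [-0.9  1.1  5.8] M [ 0.04  0.23 -0.07]
tilt deg (+: foot towards +x) 1.24 offset px -0.67
```

```bash
python3 -m jog '[[0.001,0,0,0,-1],[0.002,0,0,0,-1],[0.0025,0,0,0,-1],[0.0025,0,0,0,-1]]'; python3 st.py; python3 tilt.py
```

```text
time_s: 27.05
position: [472.1, -285.0, 147.7]
tcp_rot: [0.311, 3.125, -0.003]
ft_force: [-0.9, -0.4, 5.6]
width: 0.293
27.05 [ 472.1 -285.   147.7] q [-0.74  0.34  1.67 -0.    1.13 -2.12] yawY 78.6 zt [ 0.001 -0.002 -1.   ] w 27.3 F [-0.9 -0.4  5.6] M [-0.11  0.41  0.03]
tilt deg (+: foot towards +x) 1.16 offset px -1.07
```

```bash
python3 -m jog '[[0,0,0.001,0,-1],[0,0,0.001,0,-0.36],[0,0,0.001,0,-0.3],[0,0,0.001,0,-0.2],[0,0,0.001,0,-0.2]]'; python3 st.py; python3 tilt.py; python3 tilt.py
```

```text
time_s: 27.6
position: [471.7, -284.1, 147.5]
tcp_rot: [-0.312, -3.126, -0.0]
ft_force: [0.0, 0.2, -0.4]
width: 0.395
27.6 [ 471.7 -284.1  147.5] q [-0.74  0.34  1.67  0.    1.13 -2.12] yawY 78.6 zt [-0.  0. -1.] w 36.8 F [ 0.   0.2 -0.4] M [ 0.03  0.05 -0.02]
tilt deg (+: foot towards +x) -0.33 offset px -1.64
tilt deg (+: foot towards +x) -0.47 offset px -1.62
```

It is released and stands, with a measured tilt of about 0. I'll open wider, retreat straight up and watch for more than two seconds.

```bash
python3 -m jog '[[0,0,0,0,0.1],[0,0,0,0,0.3],[0,0,0,0,0.3],[0,0,0.01,0,0.3],[0,0,0.03,0,0.3],[0,0,0.06,0,0.3],[0,0,0.1,0,0.3],[0,0,0.12,0,0.3]]'; python3 - <<'E'
from h import *
import tilt
from pathlib import Path
g=[]
for n in("wrist","side","top"):
    c=shot(n)
    for k in("spindle_head","spindle_foot","plate_top"): print(n,k,[(np.round(d["xyz"],0).tolist(),round(d["confidence"],2)) for d in robot.tip_of(c,k)][:2])
    if n=="side": np.save("a.npy",c["img"])
E
python3 -m jog '[[0,0,0.04,0,0.3],[0,0,0.08,0,0.3],[0,0,0.08,0,0.3],[0,0,0.08,0,0.3],[0,0,0.08,0,0.3],[0,0,0.08,0,0.3],[0,0,0.08,0,0.3],[0,0,0.08,0,0.3]]' >/dev/null
python3 tilt.py
python3 -m jog '[[0,0,0,0,0.3],[0,0,0,0,0.3],[0,0,0,0,0.3],[0,0,0,0,0.3],[0,0,0,0,0.3],[0,0,0,0,0.3],[0,0,0,0,0.3],[0,0,0,0,0.3]]'>/dev/null
python3 tilt.py
python3 -m jog '[[0,0,0,0,0.3],[0,0,0,0,0.3],[0,0,0,0,0.3],[0,0,0,0,0.3],[0,0,0,0,0.3],[0,0,0,0,0.3],[0,0,0,0,0.3],[0,0,0,0,0.3]]'>/dev/null
python3 - <<'E'
from h import *
import tilt
c=shot("side"); a=np.load("a.npy").astype(int); d=abs(c["img"].astype(int)-a)[158:215,362:388]; print("diff near spindle mean/max",d.mean().round(1),d.max())
i=c["img"].astype(int); m=(i[:,:,0]>90)&(i[:,:,1]<i[:,:,0]*.45)&(i[:,:,2]<i[:,:,0]*.45); m[:150]=0;m[215:]=0;m[:,:350]=0;m[:,400:]=0
v,u=np.where(m); print("red",u.mean(),v.mean(),v.min(),v.max(),len(u),"expect",proj(c,(471,-286,135)))
w=shot("wrist")
for n,c in(("s",c),("w",w)):
    for k in("spindle_head","spindle_foot"): print(n,k,[(np.round(d["xyz"],0).tolist(),round(d["confidence"],2)) for d in robot.tip_of(c,k)][:2])
E
python3 st.py
```

```text
time_s: 28.5
position: [472.6, -284.9, 272.0]
tcp_rot: [0.311, 3.122, -0.005]
ft_force: [0.6, -0.9, 0.2]
width: 0.65
tilt deg (+: foot towards +x) -0.23 offset px -1.69
wrist spindle_head [([473.0, -284.0, 140.0], 0.94)]
wrist spindle_foot [([473.0, -286.0, 12.0], 0.81), ([472.0, -286.0, 142.0], 0.47)]
wrist plate_top [([468.0, -284.0, 11.0], 0.84), ([699.0, -342.0, -1.0], 0.51)]
side spindle_head [([471.0, -288.0, 144.0], 0.74), ([522.0, 370.0, 20.0], 0.51)]
side spindle_foot [([470.0, -284.0, 11.0], 0.84), ([514.0, 292.0, -1.0], 0.57)]
side plate_top [([465.0, -285.0, 14.0], 0.92)]
top spindle_head [([474.0, -284.0, 13.0], 0.17), ([642.0, 313.0, 6.0], 0.17)]
top spindle_foot [([474.0, -285.0, 13.0], 0.49), ([764.0, 93.0, 2.0], 0.42)]
top plate_top [([469.0, -286.0, 9.0], 0.95), ([624.0, 235.0, 8.0], 0.75)]
tilt deg (+: foot towards +x) -0.22 offset px -1.67
tilt deg (+: foot towards +x) -0.21 offset px -1.67
tilt deg (+: foot towards +x) -0.31 offset px -1.67
diff near spindle mean/max 2.3 44
red 373.01785714285717 169.48214285714286 166 173 56 expect (np.float64(373.5430361023937), np.float64(169.07014885292847))
s spindle_head [([473.0, -286.0, 146.0], 0.78), ([470.0, -283.0, -0.0], 0.32)]
s spindle_foot [([471.0, -285.0, 15.0], 0.66)]
w spindle_head [([476.0, -287.0, 141.0], 0.79)]
w spindle_foot [([471.0, -283.0, 9.0], 0.9)]
32.0 [ 471.7 -284.2  347.7] q [-0.74  0.21  1.34  0.    1.58 -2.12] yawY 78.6 zt [ 0. -0. -1.] w 60.3 F [-0.6  1.  -0.1] M [0.01 0.02 0.01]
```

Upright at (472,-285), about 4–5 mm from the plate centre and inside the ring. It has been steady for more than two seconds with the robot clear of it, so I'm handing in.

```bash
python3 -c "
from plant import robot; print(robot.sign_off())"
```

```text
the job is handed in; nothing more can be done
None
```

The red-collared spindle is standing upright on its brass foot inside the yellow ring of the check plate, and I handed the job in at 32 s of the allowed 67 s.

**What I did**
- I took the spindle from the bin level by its stem and lowered it onto the cradle, where it pivoted in the jaws to the slope. I released it there with the collar end up.
- I took it again by the collar at the slant and lifted it out square to the slope.
- The jogs cannot tilt the tool, so I nudged the foot lightly, at under 2 N sideways, against the outside of the fixed bin wall. This swung the spindle upright in the jaws.
- I set it on the plate in 1 mm steps, trued it up and released it.

**Last checks**
- **Position:** the foot is at about (472, -285), roughly 4–5 mm from the plate centre and well inside the ring's 39 mm inner radius.
- **Steadiness:** measured tilt stayed between -0.2 and -0.3 degrees, with no shift over about 3 s after the gripper let go and moved clear. The final wrist force was about zero.
- **Force:** the largest reading I saw was about 20 N, when it seated in the cradle. Contact with the plate read about 7 N.

**What disagreed or was not checked**
- While still gripped on the plate it leaned 1–2.6 degrees, and the last side reading before release still said 1.2 degrees. The final fraction of a degree therefore settled as the jaws opened, a very small rock onto the foot.
- I had used all 12 picture views by then, so the final state was checked by numbers only, not by eye.
- I did not measure the bystanders and the other bin parts again at the end. None looked moved in the earlier pictures.

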